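# Lid the food containers of a street-food stall

## Robot

A 6-joint arm with a two-finger parallel gripper is mounted at the origin on the work surface. World frame = base frame: x ahead of the robot, y to its left, z up, the work surface at z = 0. Lengths are in m, angles in rad, forces in N, time in s.
With the tool pointing down it reaches from about 0.35 to 0.725 m from the base axis. Payload 6 kg.
Tool frame: the origin (TCP) lies at the very end of the fingers, on their centre line; the grasp point (between the pads) lies bot.pinch_z behind it (bot.pinch_z is the distance from the TCP to the grasp point, in m); z points along the fingers, y is the direction in which the jaws open and shut (so a half turn about z gives the same grasp; the last joint's range is limited). The gripper opens to 85 mm and grips with 20 to 120 N. Pads are 22 mm wide; open, the fingers measure 114 mm over their backs; the gripper's body (76 mm by 85 mm) begins 54 mm behind the grasp point. The pads swing forward as they close: fully open they stand 13 mm farther back than shut.
Start: joints at [-0.862, 0.04, 0.085, 0, -1.615, -0.334], TCP at [0.22, -0.558, 0.231] pointing down, gripper open.
Joint ranges: [-2.56, 2.56], [-1.29, 2.01], [-1.08, 1.49], [-3.29, 1.98], [-2.81, -0.18], [-2.99, 2.99]. Speed limits (rad/s): [2.57, 2.57, 3.01, 3.14, 3.14, 3.14].

## Interface

Orientations are given as a 3x3 rotation matrix whose columns are the frame's x, y, z axes.
In Python, from rig import bot, imaging gives the robot as it stands.
- The arm moves only by the tool drive_tool, never from a script. Its argument "commands" is a list of rows, each a list of 3 entries, a list of its own where there are three numbers: the shift along the tool's x, y, z in mm, then the turn about the tool's z in degrees, then the opening in per cent of the stroke, from 0 (shut) to 100 (fully open). A call has 1 to 10 rows; each row is the pose to reach, as a shift and turn from the pose commanded when the call began, along the tool's axes at that moment; what a row does not reach only later rows make up. A row lasts 1/12 s, in which the tool goes at most 41.7 mm and 7.16 degrees, less where a joint would pass 70% of its speed; a pose out of reach is approached as far as the arm can. A call with a gripper value outside its range is refused whole. The fingers move at their own pace and stop on an object; the grip force is fixed at half the most. Time passes only in rows, so rows that repeat a pose let the fingers close. It gives the time, the measured TCP pose, the force and the opening at its end, in the units of the state.
- bot.get_state(): the state, without advancing time (a new reading comes with each control period).
- imaging.grab_frame(name): name is "scene" or "top" or "wrist"; returns the picture (420x560x3 uint8, blue, green, red); there is no depth.
- imaging.get_calibration(name): a dict with "camera_matrix" (3x3 intrinsics, pixels), "cam_to_world" (4x4, takes a point from camera to world coordinates). Camera axes: x right, y up, looking along -z (the intrinsics and any distortion apply to the point x, -y, -z); pixel columns grow to the right and rows downward; lengths in m; the calibration is good to about 2 mm. A picture is of the moment at which its call begins: read the wrist's pose just before it. get_calibration takes no time and is no camera call; for the wrist camera it gives the pose at the moment of the call.
- bot.job_done(): hands the job in, once; it reports no verdict.
The state is a dict: "clock": time; "q": joint angles; "qd": joint speeds; "effort": joint torques, N m; "tool_pos": TCP position; "ee_rot": TCP orientation; "force": force on the tool from outside, world axes, zero at the start; "wrist_torque": the same for the moment, N m; "finger_gap": opening from 0.0 (shut) to 1.0 (fully open).
Only numpy, scipy, OpenCV 4.12 (cv2) and the standard library are available. Lean on these libraries where they do the work, as an engineer would, in place of code of your own. Each camera call takes 0.05 s, during which the arm holds its last target.

## Task

Cover the food on the counter: put each of the four blue lids on the steel container it fits, by shape and size, handle up and seated fully home so that it lies flat on the rim. Leave the containers and the black bowl of peppers standing where they are.

Things in the scene. Friction and masses are not known exactly. Their poses are not given: they have to be found in the camera images.
- small_round_pot: The smaller round stainless pot, holding boiled quail eggs, 84 mm across, 62 mm tall. Origin: centre of its underside, z up. Loose, heavy with food (about 0.45 kg). Opening 72 mm across, rim 84 mm across, rim 62 mm above the underside; the food lies more than 10 mm below the rim.
- large_round_pot: The larger round stainless pot, holding brown fish balls, 120 mm across, 62 mm tall. Origin: centre of its underside, z up. Loose, heavy with food (about 0.8 kg). Opening 108 mm across, rim 120 mm across, rim 62 mm above the underside; the food lies more than 10 mm below the rim.
- square_pan: The square stainless pan, holding white rice-cake sticks, 96 x 96 mm, 62 mm tall. x and y lie along its sides. Origin: centre of its underside, z up. Loose, heavy with food (about 0.7 kg). Opening 84 x 84 mm, rim 96 x 96 mm, rim 62 mm above the underside; the food lies more than 10 mm below the rim.
- oblong_pan: The oblong stainless pan, holding red-brown sausages, 124 x 80 mm, 62 mm tall. x lies along its long side. Origin: centre of its underside, z up. Loose, heavy with food (about 0.7 kg). Opening 112 (x) x 68 (y) mm, rim 124 x 80 mm, rim 62 mm above the underside; the food lies more than 10 mm below the rim.
- small_round_lid: The smaller round blue lid, 92 mm across, with a black knob; it fits the smaller round pot. Origin: centre of the plug's underside, z up; lies on its plug. Plug (56 mm across) 10 mm deep, 8 mm play all round in the opening; flange from 10 to 14 mm; knob 22 mm across, from 14 to 46 mm up, at the centre. Home: origin 52 mm above the container's. About 60 g.
- large_round_lid: The larger round blue lid, 128 mm across, with a black knob; it fits the larger round pot. Origin: centre of the plug's underside, z up; lies on its plug. Plug (92 mm across) 10 mm deep, 8 mm play all round in the opening; flange from 10 to 14 mm; knob 22 mm across, from 14 to 46 mm up, at the centre. Home: origin 52 mm above the container's. About 110 g.
- square_lid: The square blue lid, 104 x 104 mm, black bar handle; fits the square pan, sides in line. x, y along its sides, bar along x. Origin: centre of the plug's underside, z up; lies on its plug. Plug (68 x 68 mm) 10 mm deep, 8 mm play all round in the opening; flange from 10 to 14 mm; bar 44 (x) x 14 (y) mm, from 14 to 46 mm up, at the centre. Home: origin 52 mm above the container's. About 110 g.
- oblong_lid: The oblong blue lid, 132 x 88 mm, black bar handle; fits the oblong pan either way round. x and the bar along its long side. Origin: centre of the plug's underside, z up; lies on its plug. Plug (96 x 52 mm) 10 mm deep, 8 mm play all round in the opening; flange from 10 to 14 mm; bar 44 (x) x 14 (y) mm, from 14 to 46 mm up, at the centre. Home: origin 52 mm above the container's. About 110 g.
- pepper_bowl: A black display bowl of red, yellow and green peppers on its black saucer, 112 mm across, 50 mm tall, origin at the centre of its underside. It has no lid and is not part of the job: leave it where it stands.

How it is judged:
By the outcome, as a careful person would: the job done as asked, in the order asked, and still so for the second after the job is handed in, with the robot touching nothing.
It also fails if it takes over 120 s, if anything falls off the work surface, if the arm or the gripper's body presses on something with over 40 N, if the wrist force passes 120 N, or if a joint passes its speed limit or range.

## Working session

There is one attempt and no reset: what is moved stays moved. The work goes in short steps, Python scripts to look and compute and a tool call to move; the robot and the scene stay as the last step left them, time stands still between calls to the robot, and variables do not carry over. Pictures are saved under pics/ and viewed, and the job is handed in when it is done.

Besides the shell and the picture viewer there is one more tool, called after "Emit:" as name(argument=value, ...) on one line, values as JSON. drive_tool: Moves the arm, as the interface text tells. Its arguments: {"type":"object","properties":{"commands":{"type":"array","items":{"type":"array"}}},"required":["commands"]}

```bash
mkdir -p pics; ls; python3 - <<'E'
from rig import bot, imaging
import cv2
print(bot.get_state(), bot.pinch_z)
for n in("scene","top","wrist"):
    c=imaging.get_calibration(n); print(n,c)
    cv2.imwrite(f"pics/{n}0.png",imaging.grab_frame(n))
E
```

```text
pics
{'clock': 0.0, 'q': array([-8.62276763e-01,  4.08150846e-02,  8.37814646e-02, -4.62173404e-04,
       -1.61550082e+00, -3.33703311e-01]), 'qd': array([ 0.00033738,  0.00050498, -0.00120149, -0.00122233,  0.00147602,
       -0.00032953]), 'effort': array([ 8.55432918e-04, -3.68215263e+01,  3.47413802e+01,  6.93223849e+00,
       -5.48593249e-03, -9.73923107e-06]), 'tool_pos': array([ 0.2196128 , -0.55800184,  0.23026116]), 'ee_rot': array([[-9.30567441e-01, -3.66119693e-01, -7.80423758e-04],
       [-3.66120500e-01,  9.30566040e-01,  1.62024120e-03],
       [ 1.33033634e-04,  1.79347285e-03, -9.99998383e-01]]), 'force': array([ 0.79843885,  0.21658005, -0.19940654]), 'wrist_torque': array([-0.00265376,  0.05903013, -0.02491217]), 'finger_gap': 1.0001545149835134} 0.0187
scene {'camera_matrix': array([[480.24183793,   0.        , 275.22247318],
       [  0.        , 480.24183793, 213.01854738],
       [  0.        ,   0.        ,   1.        ]]), 'cam_to_world': array([[ 2.44189764e-01, -7.65241671e-01,  5.95631215e-01,
         1.30488959e+00],
       [ 9.69726608e-01,  1.9188024
[... 401 characters left out ...]
am_to_world': array([[ 0.02816505,  0.99521997, -0.09350902,  0.44107466],
       [-0.99959605,  0.02839727,  0.00115346,  0.01216545],
       [ 0.00380335,  0.09343876,  0.99561776,  1.109056  ],
       [ 0.        ,  0.        ,  0.        ,  1.        ]])}
wrist {'camera_matrix': array([[372.67238738,   0.        , 280.43884722],
       [  0.        , 372.67238738, 211.45662794],
       [  0.        ,   0.        ,   1.        ]]), 'cam_to_world': array([[-0.36716835, -0.89011655, -0.26996282,  0.15053753],
       [ 0.93015254, -0.35076659, -0.10853133, -0.58604768],
       [ 0.0019116 , -0.29095588,  0.95673456,  0.37247855],
       [ 0.        ,  0.        ,  0.        ,  1.        ]])}
```

View pics/scene0.png

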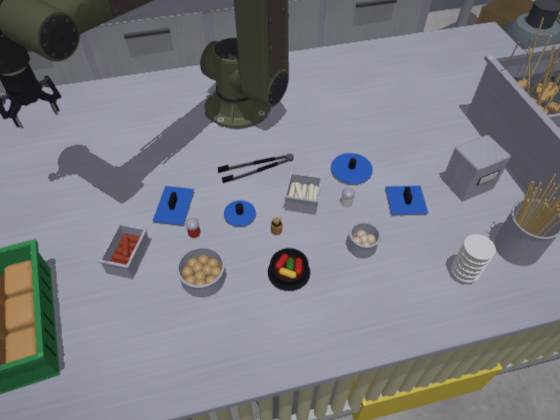

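View pics/top0.png

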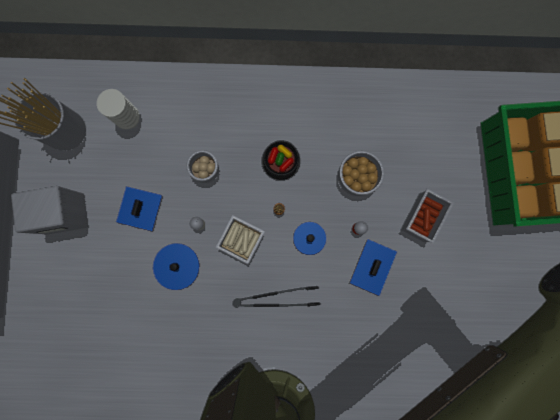

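View pics/wrist0.png

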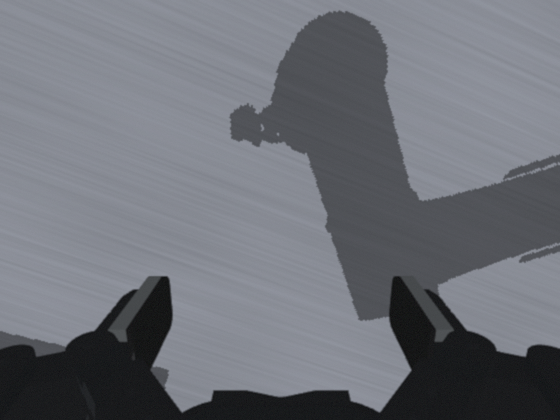

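The scene view shows lids at (174,205) oblong, (240,213) small round, (352,168) large round and (407,200) square. The top view shows the same lids at (374,267), (310,238), (176,267) and (139,209). The containers in the top view are quail eggs (203,166), fish balls (361,174), rice cakes (241,240) and sausages (428,216), with the pepper bowl at (281,160). The wrist view shows only the counter. Next I measure from both fixed views.

```bash
cat > h.py <<'E'
import numpy as np, cv2
from rig import bot, imaging
def ray(c,uv):
    K=c["camera_matrix"];T=c["cam_to_world"]
    uv=np.atleast_2d(np.asarray(uv,float))
    d=np.c_[(uv[:,0]-K[0,2])/K[0,0],-(uv[:,1]-K[1,2])/K[1,1],-np.ones(len(uv))]
    return T[:3,3],d@T[:3,:3].T
def plane(c,uv,z):
    o,d=ray(c,uv); return o+d*((z-o[2])/d[:,2])[:,None]
def proj(c,P):
    K=c["camera_matrix"];T=c["cam_to_world"]
    p=(np.atleast_2d(P)-T[:3,3])@T[:3,:3]
    return np.c_[K[0,0]*p[:,0]/-p[:,2]+K[0,2],K[1,1]*-p[:,1]/-p[:,2]+K[1,2]]
def tri(c1,u1,c2,u2):
    A=[];b=[]
    for c,u in((c1,u1),(c2,u2)):
        o,d=ray(c,u);d=d[0]/np.linalg.norm(d[0]);M=np.eye(3)-np.outer(d,d);A.append(M);b.append(M@o)
    x=np.linalg.lstsq(np.vstack(A),np.hstack(b),rcond=None)[0]
    return x,np.linalg.norm(np.vstack(A)@x-np.hstack(b))
def blue(im):
    h=cv2.cvtColor(im,cv2.COLOR_BGR2HSV)
    return cv2.inRange(h,(105,150,40),(130,255,255))
def blobs(m,amin=150):
    cs,_=cv2.findContours(m,cv2.RETR_EXTERNAL,cv2.CHAIN_APPROX_NONE)
    return [c for c in cs if cv2.contourArea(c)>amin]
E
python3 - <<'E'
from h import *
for n in("top","scene"):
    im=cv2.imread(f"pics/{n}0.png");c=imaging.get_calibration(n)
    print(n)
    for b in blobs(blue(im)):
        hull=cv2.convexHull(b)[:,0,:]
        m=np.zeros(im.shape[:2],np.uint8);cv2.fillPoly(m,[hull],255)
        hs=cv2.cvtColor(im,cv2.COLOR_BGR2HSV)
        k=((hs[...,2]<45)&(m>0))
        kv=np.argwhere(k)[:,::-1].mean(0) if k.any() else None
        P=plane(c,hull,0.014)
        r=cv2.minAreaRect((P[:,:2]*1000).astype(np.float32))
        print(hull.mean(0).round(), "rect mm",np.round(r[0],1),np.round(r[1],1),round(r[2],1),"knobpx",kv,k.sum(), "knob@40mm", plane(c,kv,0.04)[0,:2].round(4) if kv is not None else '')
    s=3
    rois={"top":(120,120,330,170),"scene":(90,150,330,150)}[n]
    x,y,w,h=rois
    cv2.imwrite(f"pics/{n}_zoomL.png",cv2.resize(im[y:y+h,x:x+w//2+40],None,fx=3.5,fy=3.5,interpolation=cv2.INTER_CUBIC))
    cv2.imwrite(f"pics/{n}_zoomR.png",cv2.resize(im[y:y+h,x+w//2-20:x+w],None,fx=3.5,fy=3.5,interpolation=cv2.INTER_CUBIC))
E
```

```text
top
[176. 268.] rect mm [382.2 279.7] [122.8 123.9] 1.6 knobpx [174.09433962 266.81132075] 53 knob@40mm [0.3823 0.2772]
[369. 267.] rect mm [ 395.8 -263.9] [ 86.9 129.9] 68.3 knobpx [374.59793814 267.28865979] 97 knob@40mm [ 0.3961 -0.2619]
[310. 238.] rect mm [470.  -86.8] [87.9 86.7] 46.5 knobpx [309.87179487 238.12820513] 39 knob@40mm [ 0.4695 -0.0861]
[140. 209.] rect mm [539.9 390.2] [102.5 101.9] 77.7 knobpx [136.44144144 207.76576577] 111 knob@40mm [0.5387 0.3879]
scene
[238. 212.] rect mm [471.3 -89.9] [85.4 85.9] 75.9 knobpx [238.70689655 208.5862069 ] 58 knob@40mm [ 0.4769 -0.0903]
[173. 205.] rect mm [ 396.  -265.8] [ 86.4 130.2] 68.2 knobpx [172.28409091 200.71590909] 88 knob@40mm [ 0.4038 -0.2657]
[408. 199.] rect mm [540.3 387.8] [101.5 101.9] 77.8 knobpx [407.17582418 195.52747253] 91 knob@40mm [0.5467 0.3827]
[350. 169.] rect mm [383.3 276.5] [123.  116.8] 75.9 knobpx [351.88888889 163.57407407] 54 knob@40mm [0.3904 0.2729]
```

View pics/top_zoomL.png

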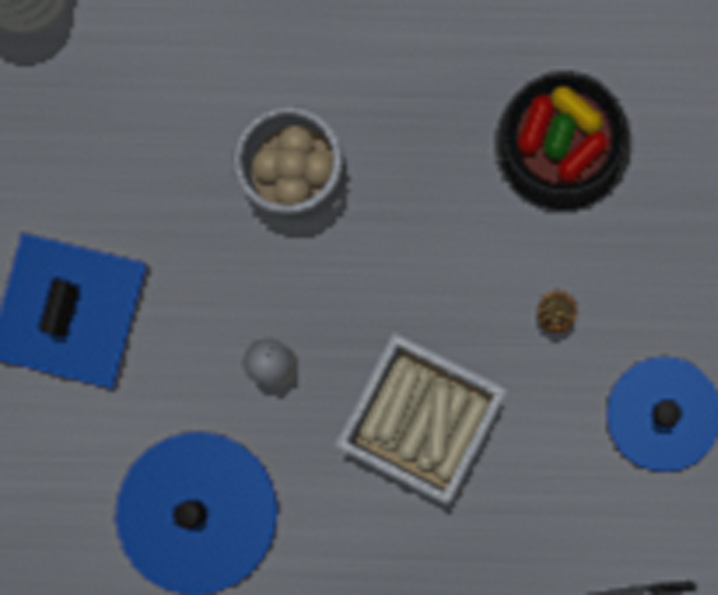

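View pics/top_zoomR.png

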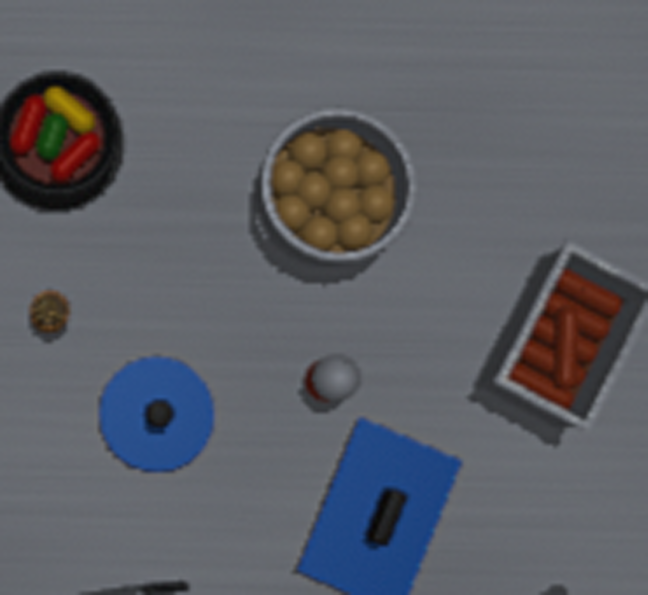

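View pics/scene_zoomL.png

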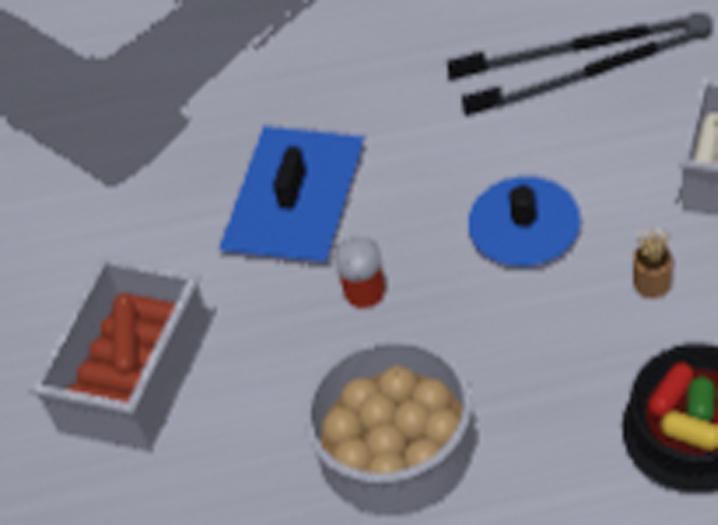

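View pics/scene_zoomR.png

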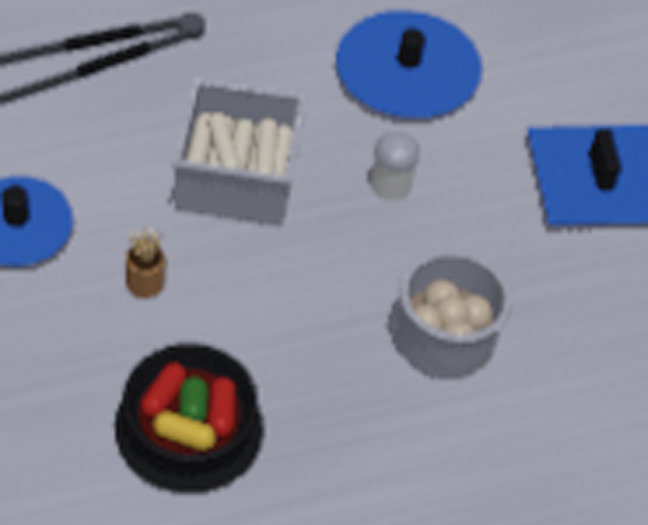

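```bash
python3 - <<'E'
from h import *
for n in("top","scene"):
    im=cv2.imread(f"pics/{n}0.png");c=imaging.get_calibration(n)
    hs=cv2.cvtColor(im,cv2.COLOR_BGR2HSV);v=hs[...,2].astype(int);s=hs[...,1]
    loc=cv2.medianBlur(hs[...,2],101).astype(int)
    g=(v-loc)
    print(n,{k:v[0] for k,v in {}.items()})
    out=np.clip(128+g*2.5,0,255).astype(np.uint8)
    x,y,w,h={"top":(180,140,280,130),"scene":(90,160,300,140)}[n]
    cv2.imwrite(f"pics/{n}_g.png",cv2.resize(out[y:y+h,x:x+w],None,fx=2.8,fy=2.8,interpolation=cv2.INTER_NEAREST))
E
```

```text
top {}
scene {}
```

View pics/top_g.png

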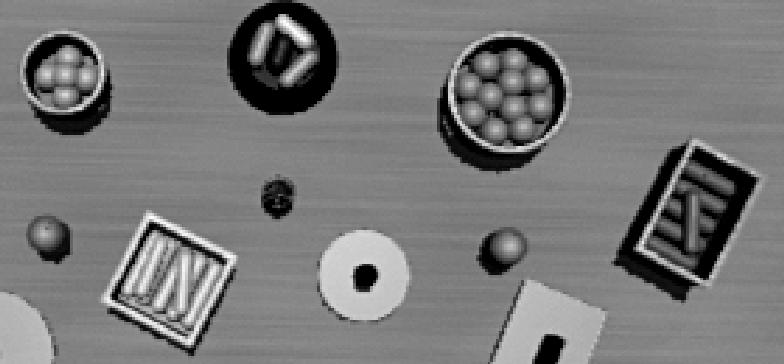

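View pics/scene_g.png

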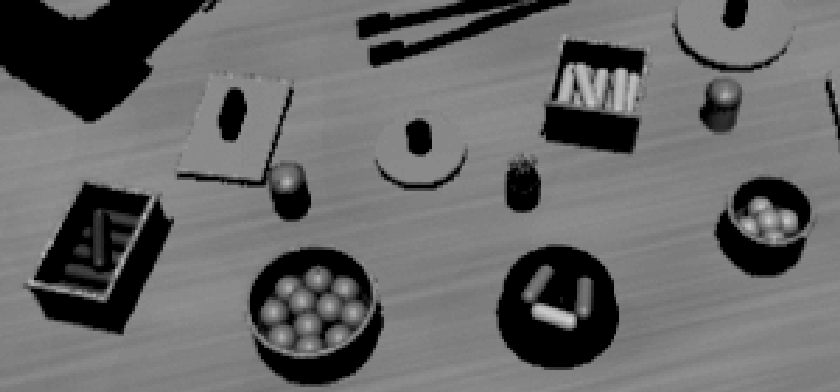

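The stretched pictures show the rims as bright rings. In the top one, the small pot is at (63,73), the large pot at (508,93), the square pan at (170,282) and the oblong pan at (700,212). I extract the rims with a mask in each view and triangulate their centres.

```bash
cat > rim.py <<'E'
from h import *
W={"top":{"small":(185,148,37,36),"large":(337,150,50,48),"square":(212,212,58,58),"oblong":(402,186,55,60)},
"scene":{"small":(345,222,38,28),"large":(176,246,52,44),"square":(280,170,45,36),"oblong":(98,222,52,48)}}
def rims(n,im,th,k):
    hs=cv2.cvtColor(im,cv2.COLOR_BGR2HSV)
    g=hs[...,2].astype(int)-cv2.medianBlur(hs[...,2],101)
    m=((g>th)&(hs[...,1]<60)).astype(np.uint8)*255
    x,y,w,h=W[n][k];mm=np.zeros_like(m);mm[y:y+h,x:x+w]=m[y:y+h,x:x+w]
    nl,lab,st,_=cv2.connectedComponentsWithStats(mm,connectivity=8)
    # largest spanning components merged if big enough
    keep=np.isin(lab,[i for i in range(1,nl) if st[i,4]>=12])
    pts=np.argwhere(keep)[:,::-1]
    return cv2.convexHull(pts.astype(np.int32))[:,0,:],keep
E
python3 - <<'E'
from rim import *
C={}
for n,th in(("top",14),("scene",10)):
    im=cv2.imread(f"pics/{n}0.png");c=imaging.get_calibration(n);big=cv2.resize(im,None,fx=4,fy=4,interpolation=cv2.INTER_CUBIC)
    for k in W[n]:
        h,keep=rims(n,im,th,k)
        P=plane(c,h,0.062)[:,:2]*1000
        r=cv2.minAreaRect(P.astype(np.float32)); r2=cv2.minEnclosingCircle(P.astype(np.float32))
        C[n,k]=proj(c,[[r[0][0]/1e3,r[0][1]/1e3,.062]])[0]
        print(n,k,"rect",np.round(r[0],1),np.round(r[1],1),round(r[2],1),"circ",np.round(r2[0],1),round(r2[1],1))
        cv2.polylines(big,[(h*4+2).astype(np.int32)],True,(0,0,255),1)
    x,y,w,h={"top":(180,140,280,130),"scene":(90,160,300,140)}[n]
    cv2.imwrite(f"pics/{n}_r.png",cv2.resize(big[y*4:(y+h)*4,x*4:(x+w)*4],None,fx=.65,fy=.65))
ct,cs=imaging.get_calibration("top"),imaging.get_calibration("scene")
for k in W["top"]: print(k,tri(ct,C["top",k],cs,C["scene",k]))
E
```

```text
top small rect [657.7 210.8] [76.9 75.6] 2.4 circ [657.6 211.6] 40.1
top large rect [ 647.2 -211.1] [115.6  98.5] 24.1 circ [ 650.4 -219.2] 58.6
top square rect [462.4 101.8] [96.3 96.4] 64.6 circ [462.  101.1] 66.9
top oblong rect [ 538.6 -403.3] [ 77.6 121.3] 63.3 circ [ 540.  -398.3] 67.1
scene small rect [671.1 212.1] [24.1 12.6] 75.9 circ [670.8 212.1] 12.5Traceback (most recent call last):
  File "<stdin>", line 6, in <module>
  File "rim.py", line 13, in rims
    return cv2.convexHull(pts.astype(np.int32))[:,0,:],keep
           ~~~~~~~~~~~~~~~~~~~~~~~~~~~~~~~~~~~~^^^^^^^
TypeError: 'NoneType' object is not subscriptable
```

View pics/top_r.png

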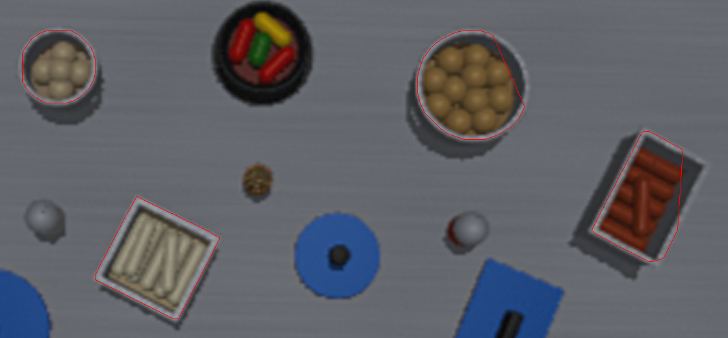

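The top-view hulls fit the square pan and small pot, but cut off the right sides of the large pot and oblong pan. I lower the threshold there, and for the scene view I use rim points read from the zoomed pictures.

```bash
python3 - <<'E'
from rim import *
ct,cs=imaging.get_calibration("top"),imaging.get_calibration("scene")
im=cv2.imread("pics/top0.png");T={};S={}
for k,th in(("small",8),("large",8),("square",14),("oblong",6),("oblong",9)):
    h,_=rims("top",im,th,k);P=plane(ct,h,.062)[:,:2]*1000
    r=cv2.minAreaRect(P.astype(np.float32)); print(k,th,"rect",np.round(r[0],1),np.round(r[1],1),round(r[2],1),np.round(cv2.minEnclosingCircle(P.astype(np.float32))[0],1))
    T[k]=proj(ct,[[r[0][0]/1e3,r[0][1]/1e3,.062]])[0]
# scene rim points read from scene_zoomL (x0=90), zoomR (x0=235), y0=150, /3.5
f=lambda p,x0:(np.array(p,float)+.5)/3.5+[x0-.5,149.5]
pts={"oblong":f([(107,264),(199,284),(134,410),(37,391)],90),
"square":f([(198,84),(299,97),(289,181),(178,163)],235),
"large":f([(390,344),(312,425),(469,420),(395,479),(330,373),(450,368),(340,462),(452,460)],90),
"small":f([(455,257),(402,303),(505,302),(457,340),(416,274),(493,274),(415,325),(496,325)],235)}
for k,p in pts.items():
    P=plane(cs,p,.062)[:,:2]*1000
    if k in("large","small"):
        A=np.c_[2*P,np.ones(len(P))];s=np.linalg.lstsq(A,(P**2).sum(1),rcond=None)[0];ce=s[:2];sz=2*np.sqrt(s[2]+ce@ce);an=0
    else:
        ce=P.mean(0);e=np.roll(P,-1,0)-P;sz=np.linalg.norm(e,axis=1).round(1);an=np.degrees(np.arctan2(e[:,1],e[:,0])).round(1)
    print("scene",k,ce.round(1),sz,an)
    S[k]=proj(cs,[[*ce/1e3,.062]])[0]
    print("  tri",tri(ct,T[k],cs,S[k]))
# lids
bl={}
for n,c in(("top",ct),("scene",cs)):
    bl[n]=[]
    for b in blobs(blue(cv2.imread(f"pics/{n}0.png"))):
        r=cv2.minAreaRect((plane(c,cv2.convexHull(b)[:,0,:],.014)[:,:2]*1000).astype(np.float32)); bl[n].append(np.array(r[0])/1e3)
for a in bl["top"]:
    b=min(bl["scene"],key=lambda q:np.linalg.norm(a-q))
    print("lid",a,b,tri(ct,proj(ct,[[*a,.014]])[0],cs,proj(cs,[[*b,.014]])[0]))
# knob tops: from top zoom/scene zoom
for n,t,s in(("large",(190,514),('R',412,38)),("small",(665,414),('L',523,192)),("square",(61,307),('R',606,142))):
    u=f(t,0)+[120,-30];v=f(s[1:],235 if s[0]=='R' else 90)
    print("knob",n,tri(ct,u,cs,v))
E
```

```text
small 8 rect [657.6 212.1] [76.7 78.4] 1.7 [658.  211.1]
large 8 rect [ 651.1 -219.7] [114.8 116.2] 1.6 [ 650.9 -219.5]
square 14 rect [462.4 101.8] [96.3 96.4] 64.6 [462.  101.1]
oblong 6 rect [ 538.6 -404.1] [ 78.7 122.8] 62.9 [ 538.8 -403.7]
oblong 9 rect [ 538.5 -403.7] [ 78.2 122.4] 62.7 [ 539.8 -401.6]
scene oblong [ 541.2 -401.6] [ 74.9 113.5  73.9 116.1] [  61.5  -28.4 -116.4  152.1]
  tri (array([ 0.53896442, -0.40328874,  0.0597285 ]), np.float64(0.0017298229884678367))
scene square [462.2 100. ] [83.6 89.7 88.9 86.6] [  66.   -22.4 -116.   154.1]
  tri (array([0.46224181, 0.10091729, 0.06185873]), np.float64(0.0012506578092113974))
scene large [ 653.5 -218.1] 111.85453305342031 0
  tri (array([ 0.65175585, -0.21918605,  0.05974162]), np.float64(0.0014870991597330757))
scene small [659.9 207.6] 75.83389301430343 0
  tri (array([0.65782027, 0.21091571, 0.05839862]), np.float64(0.002653011835665262))
lid [0.38217218 0.27968503] [0.38330441 0.27650266] (array([0.38177048, 0.27875736, 0.01215104]), np.float64(0.0019479222544744922))
lid [ 0.39575876 -0.26386069] [ 0.39597269 -0.26577631] (array([ 0.39551716, -0.26499441,  0.01302003]), np.float64(0.0012459617223148714))
lid [ 0.47000308 -0.08682935] [ 0.47125842 -0.08990033] (array([ 0.46976302, -0.08836502,  0.01157649]), np.float64(0.0019045444717843652))
lid [0.53988477 0.39019946] [0.54030011 0.38784549] (array([0.53969461, 0.38942614, 0.01317112]), np.float64(0.0014546440223640231))
knob large (array([0.38340685, 0.2762707 , 0.04531787]), np.float64(9.495397258682046e-05))
knob small (array([ 0.46955935, -0.08601709,  0.04786905]), np.float64(0.001763485690648145))
knob square (array([0.5390009 , 0.38302925, 0.05378722]), np.float64(0.0022048300099061107))
```

All heights agree with the text: rims measure 58–62 mm and flanges 12–13 mm, with sizes within a few mm. I start with the oblong lid.

```bash
cat > plan.py <<'E'
import sys
from h import *
def plan(x,y,z,yaw,half=True):
    s=bot.get_state();R=s["ee_rot"];d=R.T@(np.array([x,y,z])-s["tool_pos"])*1000
    cur=np.degrees(np.arctan2(R[1,0],R[0,0]))
    t=(cur-yaw)
    t=(t+90)%180-90 if half else (t+180)%360-180
    j=np.degrees(s["q"])
    print("tcp",(s["tool_pos"]*1000).round(1),"yaw",cur.round(1),"F",s["force"].round(1),"gap",round(s["finger_gap"],3),"t",round(s["clock"],2),"q1,q6",j[0].round(1),j[5].round(1))
    print("shift mm",d.round(1),"turn",round(t,1))
if __name__=="__main__":
    plan(*map(float,sys.argv[1:5]))
E
python3 plan.py .3958 -.2645 .12 -21.7
```

```text
tcp [ 219.6 -558.1  230.5] yaw -158.5 F [-0.3  0.1 -0.6] gap 1.001 t 0.15 q1,q6 -49.4 -19.1
shift mm [-271.5  208.6  110.8] turn 43.2
```

Emit:
drive_tool(commands=[[[-34,26,14],5.4,100],[[-68,52,28],10.8,100],[[-102,78,42],16.2,90],[[-136,104,55],21.6,80],[[-170,130,70],27,70],[[-204,156,83],32.4,70],[[-238,182,97],37.8,70],[[-271.5,208.6,110.8],43.2,70],[[-271.5,208.6,110.8],43.2,70],[[-271.5,208.6,110.8],43.2,70]])

```text
clock: 0.98
tool_pos: [0.3968, -0.261, 0.1181]
ee_rot: [[-0.93, 0.366, -0.002], [0.366, 0.93, 0.002], [0.003, 0.001, -1.0]]
force: [-0.2, 0.4, -0.2]
finger_gap: 0.699
```

```bash
cat > snap.py <<'E'
import sys
from h import *
n=sys.argv[1]; c=imaging.get_calibration("wrist"); im=imaging.grab_frame("wrist"); cv2.imwrite(f"pics/{n}.png",im); np.savez(f"pics/{n}.npz",**c)
for b in blobs(blue(im),2000):
    h=cv2.convexHull(b)[:,0,:]; P=plane(c,h,.014)[:,:2]*1000
    r=cv2.minAreaRect(P.astype(np.float32)); print("blue px",h.min(0),h.max(0),"rect",np.round(r[0],1),np.round(r[1],1),round(r[2],1))
E
python3 snap.py w1; python3 plan.py .3958 -.2645 .018 -21.7
```

```text
blue px [483 151] [559 274] rect [ 465.  -108.1] [52.  90.5] 80.7
blue px [206 112] [340 294] rect [ 393.9 -265.6] [ 86.5 130.2] 68.3
tcp [ 396.3 -262.7  119.3] yaw 158.5 F [-0.  -0.7 -0.8] gap 0.701 t 1.03 q1,q6 -9.2 -102.3
shift mm [ -0.4  -1.9 101.3] turn 0.2
```

View pics/w1.png

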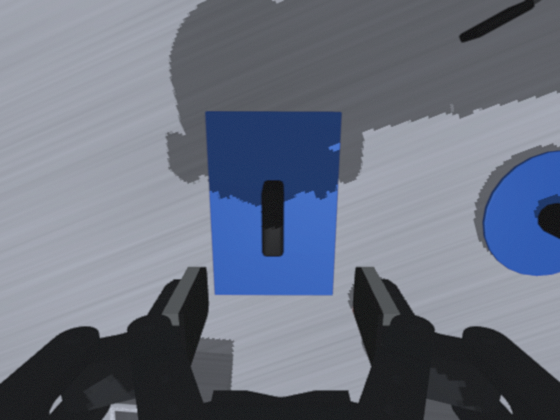

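The wrist picture shows the oblong lid straight below. Its bar spans (262–284, 181–257), about 8 px left of the jaw centre, and it is parallel to the pads. The wrist fix is (393.9, -265.6), within 2 mm of the other views.

```bash
python3 plan.py .3945 -.2652 .019 -21.7
```

```text
tcp [ 396.3 -262.7  119.3] yaw 158.5 F [-0.  -0.7 -0.8] gap 0.701 t 1.03 q1,q6 -9.2 -102.3
shift mm [  0.6  -3.  100.3] turn 0.2
```

Emit:
drive_tool(commands=[[[1,-3,25],0,60],[[1,-3,50],0,60],[[1,-3,75],0,60],[[1,-3,90],0,60],[[1,-3,100],0,60],[[1,-3,100],0,0],[[1,-3,100],0,0],[[1,-3,100],0,0],[[1,-3,100],0,0],[[1,-3,100],0,0]])

```text
clock: 1.87
tool_pos: [0.3949, -0.2677, 0.0223]
ee_rot: [[-0.929, 0.37, 0.003], [0.37, 0.929, -0.001], [-0.003, -0.0, -1.0]]
force: [-1.2, -0.3, 4.6]
finger_gap: 0.147
```

```bash
python3 snap.py w2;  python3 plan.py .539 -.4033 .16 -27.2
```

```text
blue px [171 118] [390 326] rect [ 376.5 -261. ] [86.5 94. ] 68.3
tcp [ 394.9 -267.7   22.2] yaw 158.3 F [-0.6  0.7  5.9] gap 0.147 t 1.92 q1,q6 -9.8 -101.9
shift mm [-184.4  -72.7 -137.2] turn 5.5
```

View pics/w2.png

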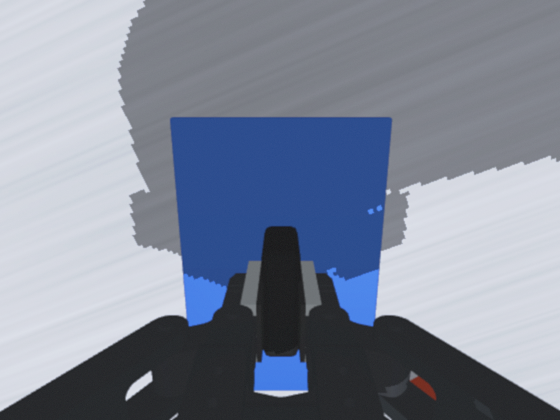

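The lid is gripped by its bar (gap 0.147, about 12.5 mm) with the blade parallel to the pads. I lift it and carry it over.

Emit:
drive_tool(commands=[[[0,0,-20],0,0],[[0,0,-50],0,0],[[0,0,-80],0,0],[[-20,-8,-110],1,0],[[-50,-20,-137],2,0],[[-85,-34,-137],3,0],[[-120,-47,-137],4,0],[[-150,-59,-137],5,0],[[-175,-69,-137],5.5,0],[[-184.5,-72.5,-137],5.5,0]])

```text
clock: 2.75
tool_pos: [0.5397, -0.4046, 0.1551]
ee_rot: [[-0.889, 0.459, -0.002], [0.459, 0.889, 0.001], [0.003, 0.0, -1.0]]
force: [-1.1, 0.6, -1.1]
finger_gap: 0.147
```

```bash
python3 - <<'E'
from h import *
for n in("top","scene"): cv2.imwrite(f"pics/{n}1.png",cv2.resize((lambda i:i[140:300,60:480] if n=="top" else i[150:300,60:360])(imaging.grab_frame(n)),None,fx=1.8,fy=1.8))
E
python3 snap.py w3;  python3 plan.py .539 -.4033 .074 -27.2
```

```text
blue px [171 118] [390 326] rect [ 563.6 -416.6] [162.8 176.8] 62.8
tcp [ 538.3 -402.9  156. ] yaw 152.7 F [-0.2  0.5 -0.5] gap 0.149 t 2.9 q1,q6 -19.8 -97.4
shift mm [-1.  -0.1 82. ] turn -0.1
```

View pics/w3.png

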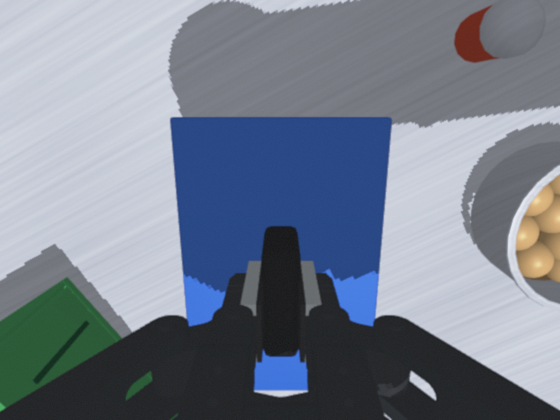

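View pics/scene1.png

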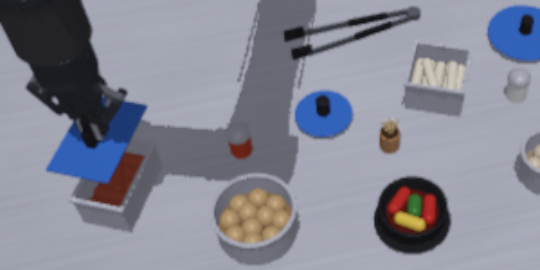

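The lid hangs level over the oblong pan, aligned with the rim, and both views agree. I lower it slowly.

Emit:
drive_tool(commands=[[[-1,0,20],0,0],[[-1,0,40],0,0],[[-1,0,55],0,0],[[-1,0,64],0,0],[[-1,0,70],0,0],[[-1,0,75],0,0],[[-1,0,79],0,0],[[-1,0,82],0,0],[[-1,0,82],0,0]])

```text
clock: 3.65
tool_pos: [0.5393, -0.4032, 0.0754]
ee_rot: [[-0.889, 0.457, 0.0], [0.457, 0.889, 0.0], [0.0, 0.0, -1.0]]
force: [-0.6, -0.2, -1.0]
finger_gap: 0.148
```

```bash
python3 snap.py w4;  python3 plan.py .539 -.4033 .074 -27.2
```

```text
blue px [171 118] [390 326] rect [ 538.8 -403.4] [117.1 127.2] 62.8
tcp [ 539.4 -403.4   75.8] yaw 152.8 F [-1.   0.8 -0.9] gap 0.152 t 3.7 q1,q6 -19.8 -97.4
shift mm [ 0.4 -0.1  1.8] turn -0.0
```

View pics/w4.png

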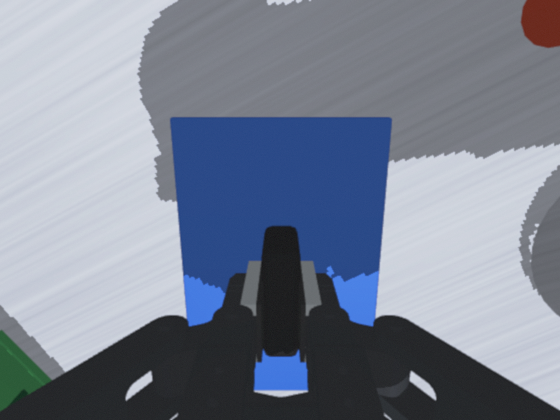

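There is no contact force at 75.8 mm. The plug bottom is well below the rim plane, so it is in the opening. I lower a little more and then release.

Emit:
drive_tool(commands=[[[0,0,1],0,0],[[0,0,2.5],0,0],[[0,0,2.5],0,0]])

```text
clock: 3.95
tool_pos: [0.5398, -0.4036, 0.0743]
ee_rot: [[-0.889, 0.457, 0.001], [0.457, 0.889, -0.001], [-0.002, -0.0, -1.0]]
force: [-0.3, 1.1, 3.3]
finger_gap: 0.151
```

Emit:
drive_tool(commands=[[[0,0,0],0,20],[[0,0,0],0,40],[[0,0,0],0,50],[[0,0,0],0,50],[[0,0,-20],0,50],[[0,0,-50],0,50],[[0,0,-85],0,50],[[0,0,-85],0,50]])

```text
clock: 4.62
tool_pos: [0.5414, -0.4055, 0.167]
ee_rot: [[-0.889, 0.457, 0.009], [0.457, 0.889, -0.007], [-0.012, -0.002, -1.0]]
force: [0.0, -1.2, 2.3]
finger_gap: 0.5
```

```bash
python3 snap.py w5;  python3 plan.py .4698 -.0875 .15 152.8; python3 - <<'E'
from h import *
c=np.load("pics/w5.npz");im=cv2.imread("pics/w5.png")
for b in blobs(blue(im),2000):
    h=cv2.convexHull(b)[:,0,:]
    for z in(.066,.076): r=cv2.minAreaRect((plane(c,h,z)[:,:2]*1000).astype(np.float32)); print(z,r)
E
```

```text
blue px [214 106] [351 290] rect [ 552.4 -410.3] [104.6 157.2] 62.8
tcp [ 541.  -404.7  163.6] yaw 152.8 F [ 0.2 -0.  -0.1] gap 0.502 t 4.67 q1,q6 -19.8 -97.4
shift mm [208.5 249.5  11.7] turn -0.0
0.066 ((538.5675659179688, -403.40997314453125), (86.12950897216797, 129.43228149414062), 62.84619140625)
0.076 ((535.8990478515625, -402.0855712890625), (82.57424926757812, 124.08956909179688), 62.8462028503418)
```

View pics/w5.png

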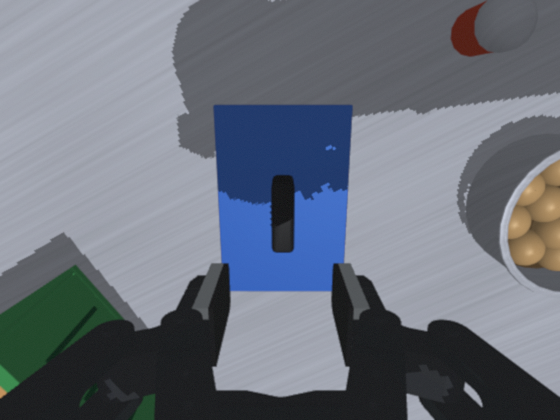

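The oblong lid lies flat: its apparent size matches the true size at z = 66 mm, its centre is at (538.6, -403.4), and contact came at TCP 74.3 mm as expected. Next is the small round lid.

Emit:
drive_tool(commands=[[[25,30,0],-5.8,60],[[50,60,3],-11.6,70],[[75,90,6],-17.4,70],[[100,120,9],-23.2,70],[[125,150,12],-29,70],[[150,180,12],-34.8,70],[[175,210,12],-40.6,70],[[195,235,12],-46.4,70],[[208.5,249.5,12],-52.2,70],[[208.5,249.5,12],-57,70]])

```text
clock: 5.5
tool_pos: [0.4675, -0.0831, 0.1459]
ee_rot: [[-0.864, -0.504, 0.001], [-0.504, 0.864, 0.001], [-0.001, 0.001, -1.0]]
force: [0.5, -1.2, -0.0]
finger_gap: 0.706
```

```bash
python3 snap.py w6;  python3 plan.py .4698 -.0875 .024 -150.2; python3 - <<'E'
from h import *
c=np.load("pics/w6.npz");im=cv2.imread("pics/w6.png")
for b in blobs(blue(im),2000):
    h=cv2.convexHull(b)[:,0,:]
    for z in(.012,.014): print(z,cv2.minEnclosingCircle((plane(c,h,z)[:,:2]*1000).astype(np.float32)))
E
```

```text
blue px [215 139] [332 253] rect [469.1 -88.4] [89.7 88.8] 32.7
tcp [467.8 -84.3 145.9] yaw -149.5 F [-0.6  1.   0.9] gap 0.702 t 5.55 q1,q6 14.2 -73.7
shift mm [  0.   -3.8 121.9] turn 0.7
0.012 ((469.5139465332031, -88.22075653076172), 45.3512077331543)
0.014 ((469.0326843261719, -88.46033477783203), 45.02239990234375)
```

View pics/w6.png

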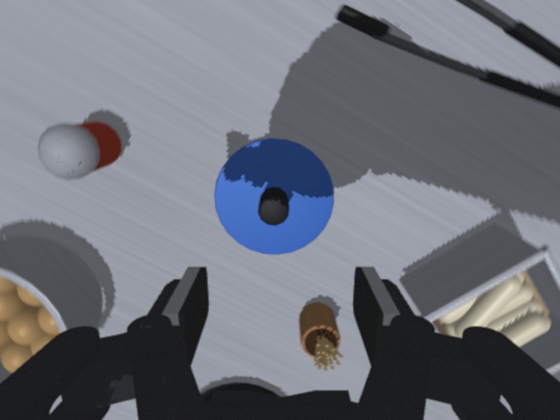

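The small round lid is in view with its knob at (273,206). The wrist fix is (469.2, -88.3), within 1 mm of the fixed views, and the pads are clear of the shakers.

```bash
python3 plan.py .4692 -.0883 .023 -149.5
```

```text
tcp [467.8 -84.3 145.9] yaw -149.5 F [-0.6  1.   0.9] gap 0.702 t 5.55 q1,q6 14.2 -73.7
shift mm [  0.9  -4.2 122.9] turn -0.0
```

Emit:
drive_tool(commands=[[[1,-4,30],0,70],[[1,-4,60],0,70],[[1,-4,85],0,70],[[1,-4,105],0,70],[[1,-4,117],0,70],[[1,-4,123],0,70],[[1,-4,123],0,70]])

```text
clock: 6.13
tool_pos: [0.4686, -0.0904, 0.0219]
ee_rot: [[-0.869, -0.495, -0.002], [-0.495, 0.869, -0.0], [0.002, 0.001, -1.0]]
force: [-0.2, 0.1, 0.5]
finger_gap: 0.698
```

Emit:
drive_tool(commands=[[[0,0,0],0,0],[[0,0,0],0,0],[[0,0,0],0,0],[[0,0,0],0,0],[[0,0,0],0,0],[[0,0,0],0,0]])

```text
clock: 6.63
tool_pos: [0.4702, -0.09, 0.0246]
ee_rot: [[-0.868, -0.497, 0.003], [-0.497, 0.868, -0.0], [-0.002, -0.001, -1.0]]
force: [-0.1, -0.3, 5.8]
finger_gap: 0.232
```

```bash
python3 snap.py w7;  python3 plan.py .6578 .211 .16 -149.5
```

```text
blue px [181 171] [380 317] rect [460.7 -95.8] [69.  89.3] 29.5
tcp [470.2 -90.   24.6] yaw -150.2 F [0.2 0.9 6.2] gap 0.239 t 6.68 q1,q6 13.4 -73.6
shift mm [-312.6  167.9 -134.9] turn -0.7
```

View pics/w7.png

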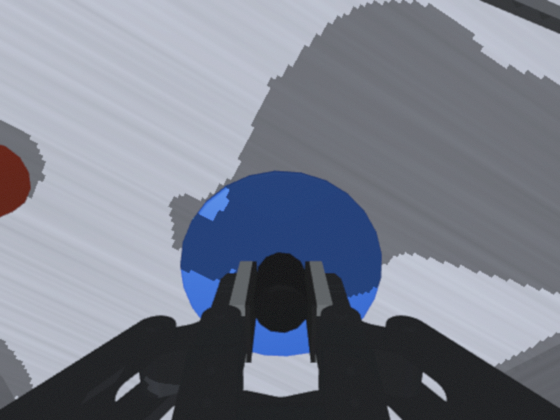

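The knob is gripped (gap 0.24, about 20 mm). I carry the lid to the small pot.

Emit:
drive_tool(commands=[[[0,0,-30],0,0],[[0,0,-65],0,0],[[0,0,-100],0,0],[[-25,13,-130],0,0],[[-60,32,-135],0,0],[[-95,51,-135],0,0],[[-130,70,-135],0,0],[[-165,89,-135],0,0],[[-200,107,-135],0,0],[[-235,126,-135],0,0]])

```text
clock: 7.52
tool_pos: [0.6113, 0.1379, 0.1577]
ee_rot: [[-0.868, -0.497, -0.0], [-0.497, 0.868, 0.0], [0.0, 0.0, -1.0]]
force: [0.9, 0.6, 0.3]
finger_gap: 0.231
```

```bash
python3 plan.py .6578 .211 .15 -150.2
```

```text
tcp [611.3 137.9 157.7] yaw -150.2 F [0.9 0.6 0.3] gap 0.231 t 7.52 q1,q6 31.0 -91.2
shift mm [-76.7  40.4   7.7] turn -0.0
```

Emit:
drive_tool(commands=[[[-25,13,2],0,0],[[-50,26,5],0,0],[[-68,36,8],0,0],[[-76.5,40.5,8],0,0],[[-76.5,40.5,8],0,0],[[-76.5,40.5,8],0,0]])

```text
clock: 8.02
tool_pos: [0.6567, 0.2089, 0.1496]
ee_rot: [[-0.868, -0.497, -0.001], [-0.497, 0.868, -0.0], [0.001, 0.0, -1.0]]
force: [-0.2, -0.3, -0.4]
finger_gap: 0.235
```

```bash
python3 - <<'E'
from h import *
for n in("top","scene"): 
    i=imaging.grab_frame(n); cv2.imwrite(f"pics/{n}2full.png",i)
    cv2.imwrite(f"pics/{n}2.png",cv2.resize(i[130:300,100:300] if n=="top" else i[140:290,250:450],None,fx=3,fy=3))
E
python3 plan.py .6578 .211 .0766 -150.2;python3 snap.py w8
```

```text
tcp [656.7 208.3 150.6] yaw -150.3 F [-0.4  0.4 -0.2] gap 0.231 t 8.12 q1,q6 34.2 -94.4
shift mm [-2.2  1.8 74. ] turn -0.1
blue px [181 171] [380 317] rect [692.6 228.6] [125.9 163.2] 29.4
blue px [468 102] [559 269] rect [547.8 387.2] [103.6  85. ] 77.6
```

View pics/scene2.png

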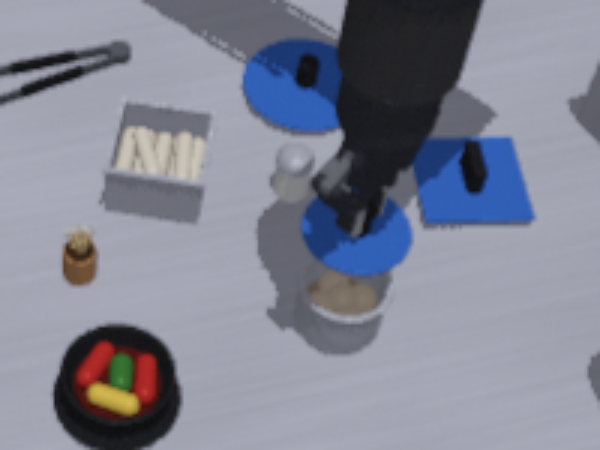

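View pics/w8.png

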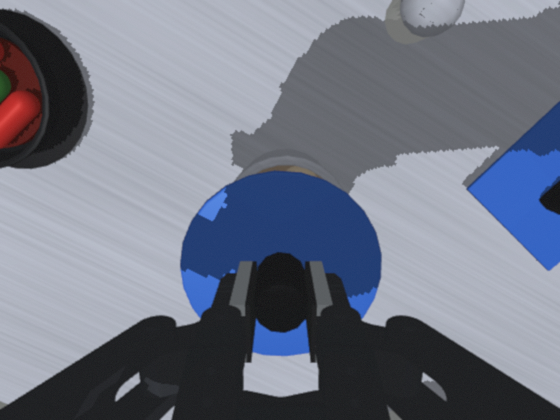

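The lid is level over the small pot, whose far rim peeks out at (285,160) in the wrist view. I lower it.

Emit:
drive_tool(commands=[[[-2,1,20],0,0],[[-2,1,40],0,0],[[-2,1,52],0,0],[[-2,1,60],0,0],[[-2,1,66],0,0],[[-2,1,71],0,0],[[-2,1,74],0,0],[[-2,1,76],0,0],[[-2,1,76],0,0]])

```text
clock: 8.92
tool_pos: [0.6589, 0.2111, 0.0767]
ee_rot: [[-0.868, -0.497, 0.003], [-0.497, 0.868, 0.001], [-0.003, -0.001, -1.0]]
force: [-2.0, -0.5, 4.7]
finger_gap: 0.232
```

```bash
python3 plan.py .6578 .211 .0766 -150.2
```

```text
tcp [658.9 211.1  76.7] yaw -150.2 F [-2.  -0.5  4.7] gap 0.232 t 8.92 q1,q6 34.3 -94.5
shift mm [1.  0.4 0.1] turn -0.0
```

Contact came exactly at the seated height (76.7 mm, 4.7 N). I release and look.

Emit:
drive_tool(commands=[[[0,0,0],0,35],[[0,0,0],0,50],[[0,0,0],0,50],[[0,0,-10],0,50],[[0,0,-40],0,50],[[0,0,-80],0,50],[[0,0,-85],0,50],[[0,0,-85],0,50]])

```text
clock: 9.58
tool_pos: [0.6601, 0.2115, 0.1651]
ee_rot: [[-0.868, -0.497, 0.008], [-0.497, 0.868, 0.003], [-0.009, -0.001, -1.0]]
force: [0.3, 0.8, 0.8]
finger_gap: 0.5
```

```bash
python3 snap.py w9; python3 - <<'E'
from h import *
c=np.load("pics/w9.npz");im=cv2.imread("pics/w9.png")
for b in blobs(blue(im),2000):
    h=cv2.convexHull(b)[:,0,:]
    for z in(.066,.076): print(z,cv2.minEnclosingCircle((plane(c,h,z)[:,:2]*1000).astype(np.float32)),cv2.minAreaRect((plane(c,h,z)[:,:2]*1000).astype(np.float32)))
E
python3 plan.py .5397 .3893 .15 -12.3
```

```text
blue px [215 143] [347 269] rect [672.2 218.7] [108.  108.6] 29.9
blue px [459  82] [559 255] rect [542.1 388.1] [103.2  96.6] 77.8
0.066 ((658.5232543945312, 210.66375732421875), 44.97853088378906) ((658.4066772460938, 210.66815185546875), (88.77005004882812, 89.26610565185547), 29.863914489746094)
0.076 ((655.8579711914062, 209.12353515625), 43.108882904052734) ((655.74609375, 209.12771606445312), (85.07994079589844, 85.55533599853516), 29.863950729370117)
0.066 ((551.0516357421875, 349.81365966796875), 57.57179260253906) ((551.4035034179688, 349.9772644042969), (84.8165054321289, 79.4013900756836), 77.76095581054688)
0.076 ((552.8538208007812, 342.48895263671875), 55.178550720214844) ((553.191162109375, 342.645751953125), (81.29069519042969, 76.10066986083984), 77.76094055175781)
tcp [659.  211.4 162. ] yaw -150.2 F [-0.9  0.8 -0.6] gap 0.502 t 9.63 q1,q6 34.3 -94.5
shift mm [ 15.3 213.6  11.9] turn 42.1
```

View pics/w9.png

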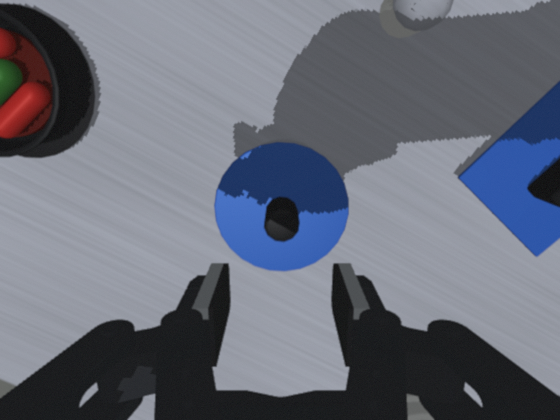

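The small lid is seated: its diameter is 90 mm when cast onto z = 66 mm, the same as it showed on the counter, and it is centred at (658.5, 210.7). Next is the square lid. I turn the wrist the long way round to stay clear of joint 6's limit.

Emit:
drive_tool(commands=[[[2,24,0],-6.9,60],[[4,48,0],-13.8,70],[[6,72,0],-20.7,70],[[8,96,0],-27.6,70],[[10,120,0],-34.5,70],[[12,144,3],-41.4,70],[[14,168,6],-48.3,70],[[15,192,9],-55.2,70],[[15,210,12],-62.1,70],[[15,213.5,12],-69,70]])

```text
clock: 10.47
tool_pos: [0.5368, 0.3908, 0.1449]
ee_rot: [[0.161, -0.987, -0.003], [-0.987, -0.161, -0.001], [0.001, 0.003, -1.0]]
force: [-0.1, -0.0, -0.4]
finger_gap: 0.694
```

Emit:
drive_tool(commands=[[[0,0,0],-6.9,70],[[0,0,0],-13.8,70],[[0,0,0],-20.7,70],[[0,0,0],-27.6,70],[[0,0,0],-34.5,70],[[0,0,0],-41.4,70],[[0,0,0],-48.3,70],[[0,0,0],-55.2,70],[[0,0,0],-62.1,70],[[0,0,0],-69,70]])

```text
clock: 11.3
tool_pos: [0.5387, 0.3886, 0.1458]
ee_rot: [[0.979, -0.206, -0.002], [-0.206, -0.979, -0.001], [-0.001, 0.002, -1.0]]
force: [0.4, 0.1, -0.1]
finger_gap: 0.7
```

```bash
python3 snap.py w10;  python3 plan.py .5397 .3893 .024 -12.3
```

```text
blue px [401 278] [514 342] rect [415.6 259.2] [106.   55.1] 72.3
blue px [206 131] [346 260] rect [539.8 390.4] [102.3 101.2] 78.2
tcp [538.7 388.6 145.8] yaw -11.5 F [ 0.3 -0.3  0.4] gap 0.704 t 11.35 q1,q6 53.0 25.5
shift mm [  0.9  -1.1 121.8] turn 0.8
```

View pics/w10.png

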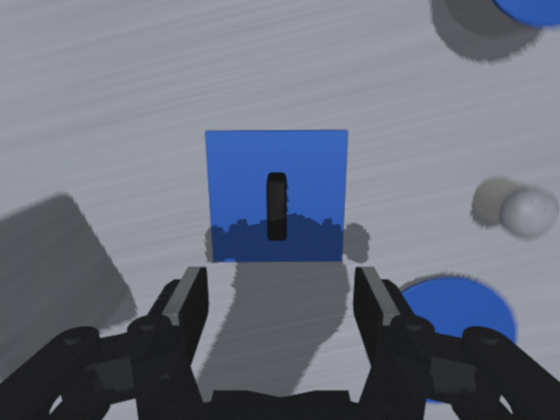

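The square lid is directly below with its bar upright at (267–287, 172–241). The wrist fix is (539.8, 390.4) and yaw -11.8°. I descend and grasp.

Emit:
drive_tool(commands=[[[1,-2,30],0.5,70],[[1,-2,60],0.5,70],[[1,-2,85],0.5,70],[[1,-2,105],0.5,60],[[1,-2,117],0.5,60],[[1,-2,123],0.5,60],[[1,-2,123],0.5,60]])

```text
clock: 11.93
tool_pos: [0.54, 0.3901, 0.0225]
ee_rot: [[0.975, -0.221, -0.002], [-0.221, -0.975, -0.002], [-0.001, 0.002, -1.0]]
force: [-0.7, -0.2, 0.4]
finger_gap: 0.605
```

Emit:
drive_tool(commands=[[[0,0,0],0,0],[[0,0,0],0,0],[[0,0,0],0,0],[[0,0,0],0,0],[[0,0,0],0,0],[[0,0,0],0,0]])

```text
clock: 12.43
tool_pos: [0.5412, 0.3914, 0.026]
ee_rot: [[0.975, -0.22, 0.002], [-0.22, -0.975, 0.002], [0.002, -0.002, -1.0]]
force: [-0.5, -0.8, 5.0]
finger_gap: 0.152
```

```bash
python3 snap.py w11;  python3 plan.py .4623 .1012 .16 -25.0
```

```text
blue px [158 158] [403 325] rect [551.4 388.3] [102.2  79.6] 77.5
tcp [541.2 391.4  26. ] yaw -12.7 F [-0.8  0.6  6.1] gap 0.143 t 12.48 q1,q6 53.0 24.3
shift mm [ -12.9  300.1 -134.7] turn 12.3
```

View pics/w11.png

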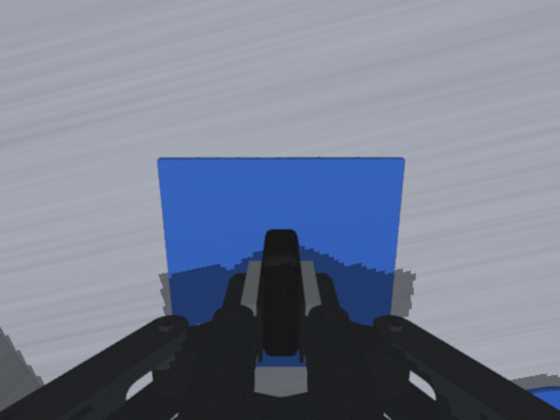

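The bar is gripped (gap 0.14). I carry it to the square pan, turning to -25°.

Emit:
drive_tool(commands=[[[0,0,-35],0,0],[[0,0,-75],0,0],[[-1,20,-110],1,0],[[-2,50,-135],2,0],[[-4,90,-135],4,0],[[-6,130,-135],6,0],[[-8,170,-135],8,0],[[-9,210,-135],10,0],[[-11,250,-135],12,0],[[-12,280,-135],12.3,0]])

```text
clock: 13.32
tool_pos: [0.4658, 0.1178, 0.1588]
ee_rot: [[0.905, -0.425, -0.0], [-0.425, -0.905, 0.0], [-0.0, -0.0, -1.0]]
force: [1.5, -0.4, -0.9]
finger_gap: 0.145
```

Emit:
drive_tool(commands=[[[-1,10,0],0,0],[[-2,19,0],0,0],[[-2,19,0],0,0],[[-2,19,0],0,0]])

```text
clock: 13.65
tool_pos: [0.4573, 0.1042, 0.1589]
ee_rot: [[0.906, -0.423, -0.0], [-0.423, -0.906, 0.001], [-0.0, -0.0, -1.0]]
force: [0.0, -0.6, -1.6]
finger_gap: 0.14
```

```bash
python3 - <<'E'
from h import *
for n in("scene",): 
    i=imaging.grab_frame(n)
    cv2.imwrite(f"pics/{n}3.png",cv2.resize(i[100:270,200:420],None,fx=3,fy=3))
E
python3 snap.py w12;  python3 plan.py .4623 .1012 .078 -25.0
```

```text
blue px [ 71 158] [403 364] rect [431.5 169.3] [307.2 173.1] 73.9
tcp [457.4 104.6 158.7] yaw -25.0 F [-0.5  0.1 -2.6] gap 0.145 t 13.75 q1,q6 37.6 27.4
shift mm [ 5.9  1.  80.7] turn 0.0
```

View pics/scene3.png

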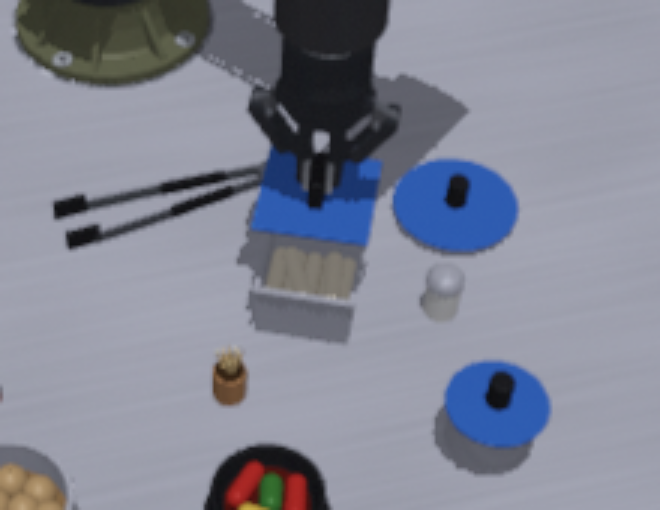

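View pics/w12.png

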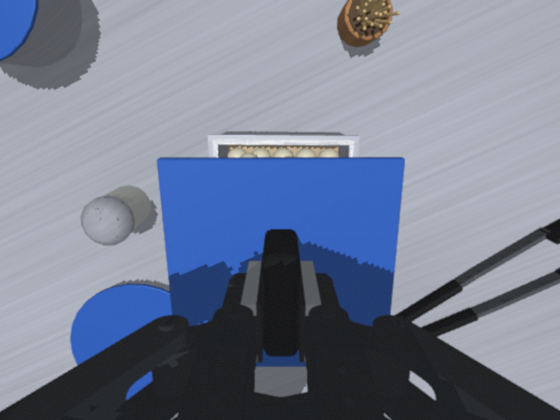

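The lid edge and the pan's far rim (208–359, row 134) are parallel in the wrist view. I check the pan's place with that edge.

```bash
python3 - <<'E'
from h import *
c=np.load("pics/w12.npz")
P=plane(c,[(208.5,135),(358.5,135)],.062)*1000;e=P[1]-P[0];print(P.round(1),np.linalg.norm(e),np.degrees(np.arctan2(e[1],e[0])))
m=P.mean(0)[:2];a=np.radians(-25);print("centre",m-48*np.array([np.cos(a),np.sin(a)]))
E
```

```text
[[523.3 123.1  62. ]
 [483.5  37.4  62. ]] 94.58720110515155 -114.92015839259517
centre [459.90054961 100.54253514]
```

Emit:
drive_tool(commands=[[[5.5,1,15],0,0],[[5.5,1,35],0,0],[[5.5,1,52],0,0],[[5.5,1,62],0,0],[[5.5,1,69],0,0],[[5.5,1,74],0,0],[[5.5,1,78],0,0],[[5.5,1,81],0,0],[[5.5,1,83],0,0],[[5.5,1,83],0,0]])

```text
clock: 14.58
tool_pos: [0.4624, 0.1009, 0.0779]
ee_rot: [[0.906, -0.423, 0.002], [-0.423, -0.906, 0.001], [0.001, -0.001, -1.0]]
force: [-3.8, -0.5, 5.3]
finger_gap: 0.152
```

```bash
python3 plan.py .4623 .1012 .078 -25.0
```

```text
tcp [462.4 100.9  77.9] yaw -25.0 F [-3.8 -0.5  5.3] gap 0.152 t 14.58 q1,q6 36.9 28.1
shift mm [-0.2 -0.2 -0.1] turn 0.0
```

The lid met its stop at 77.9 mm, and 78 was expected. I release.

Emit:
drive_tool(commands=[[[0,0,0],0,30],[[0,0,0],0,50],[[0,0,0],0,50],[[0,0,-10],0,50],[[0,0,-40],0,50],[[0,0,-80],0,50],[[0,0,-85],0,50],[[0,0,-85],0,50]])

```text
clock: 15.25
tool_pos: [0.4635, 0.1011, 0.1656]
ee_rot: [[0.906, -0.423, 0.006], [-0.423, -0.906, 0.003], [0.005, -0.005, -1.0]]
force: [0.7, 0.2, -0.6]
finger_gap: 0.497
```

```bash
python3 snap.py w13; python3 - <<'E'
from h import *
c=np.load("pics/w13.npz");im=cv2.imread("pics/w13.png")
for b in blobs(blue(im),2000):
    h=cv2.convexHull(b)[:,0,:]
    for z in(.066,.076): print(z,cv2.minAreaRect((plane(c,h,z)[:,:2]*1000).astype(np.float32)))
E
python3 plan.py .3825 .278 .15 -25
```

```text
blue px [ 78 288] [179 339] rect [424.8 273.4] [101.9  42.2] 74.6
blue px [204 140] [362 283] rect [446.8 107.2] [124.1 123.4] 65.2
blue px [0 0] [49 78] rect [646.8 221.7] [34.3 60.3] 52.9
0.066 ((443.26715087890625, 237.1661834716797), (83.90896606445312, 34.77041244506836), 74.58793640136719)
0.076 ((446.824951171875, 230.20425415039062), (80.4417953491211, 33.33367156982422), 74.58795166015625)
0.066 ((461.389892578125, 100.37710571289062), (102.16159057617188, 101.58222198486328), 65.22697448730469)
0.076 ((464.19879150390625, 99.06739044189453), (97.94019317626953, 97.38475036621094), 65.22698211669922)
0.066 ((626.0136108398438, 194.6134033203125), (28.25734519958496, 49.66837692260742), 52.853336334228516)
0.076 ((622.0201416015625, 189.40972900390625), (27.089738845825195, 47.61603927612305), 52.85335159301758)
tcp [462.6 100.9 163.1] yaw -25.0 F [ 0.3  0.  -0.2] gap 0.504 t 15.3 q1,q6 36.8 28.1
shift mm [-147.5 -126.5   13.2] turn -0.0
```

View pics/w13.png

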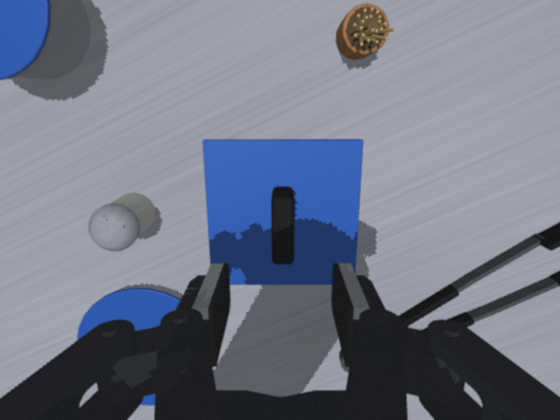

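The square lid is seated: 102 × 102 mm when cast onto z = 66 mm, centred at (461.4, 100.4) and in line with the pan. Next is the large round lid.

Emit:
drive_tool(commands=[[[-18,-16,0],0,60],[[-37,-32,0],0,70],[[-60,-51,0],0,70],[[-85,-73,4],0,70],[[-110,-94,8],0,70],[[-132,-113,13],0,70],[[-147.5,-126.5,13],0,70],[[-147.5,-126.5,13],0,70],[[-147.5,-126.5,13],0,70]])

```text
clock: 16.05
tool_pos: [0.3809, 0.2779, 0.147]
ee_rot: [[0.907, -0.421, -0.001], [-0.421, -0.907, -0.002], [-0.0, 0.002, -1.0]]
force: [0.5, 0.2, 0.7]
finger_gap: 0.699
```

```bash
python3 snap.py w14; python3 - <<'E'
from h import *
c=np.load("pics/w14.npz");im=cv2.imread("pics/w14.png")
for b in blobs(blue(im),2000):
    h=cv2.convexHull(b)[:,0,:]
    for z in(.014,): print(z,cv2.minEnclosingCircle((plane(c,h,z)[:,:2]*1000).astype(np.float32)))
E
python3 plan.py .3825 .278 .023 -25
```

```text
blue px [196 114] [359 273] rect [382.  278.8] [124.5 125. ] 61.9
blue px [413   0] [559  59] rect [428.4  99.7] [100.5  36.1] 65.2
0.014 ((382.1540222167969, 278.80645751953125), 62.87120056152344)
0.014 ((428.18133544921875, 99.75584411621094), 53.08127212524414)
tcp [381.4 277.3 147.3] yaw -25.0 F [-0.1 -0.6 -0.8] gap 0.696 t 16.1 q1,q6 60.6 4.4
shift mm [  0.7  -1.2 124.3] turn 0.0
```

View pics/w14.png

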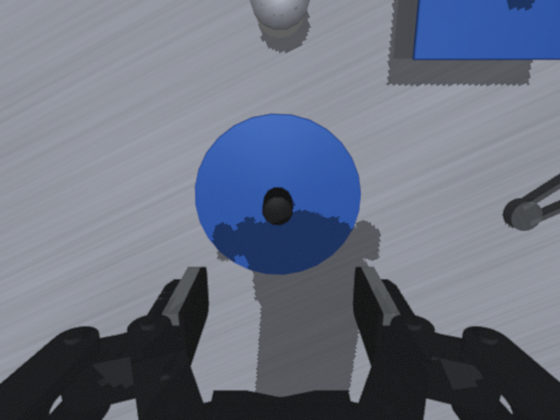

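The large lid is directly below with its knob at (278,206). The wrist fix is (382.1, 278.8), in agreement with the fixed views.

Emit:
drive_tool(commands=[[[0.5,-1.5,30],0,70],[[0.5,-1.5,60],0,70],[[0.5,-1.5,85],0,70],[[0.5,-1.5,105],0,70],[[0.5,-1.5,118],0,70],[[0.5,-1.5,124],0,70],[[0.5,-1.5,124],0,70]])

```text
clock: 16.68
tool_pos: [0.3826, 0.2772, 0.0226]
ee_rot: [[0.906, -0.424, -0.002], [-0.424, -0.906, -0.002], [-0.001, 0.003, -1.0]]
force: [0.6, 0.1, -0.0]
finger_gap: 0.699
```

Emit:
drive_tool(commands=[[[0,0,0],0,0],[[0,0,0],0,0],[[0,0,0],0,0],[[0,0,0],0,0],[[0,0,0],0,0],[[0,0,0],0,0]])

```text
clock: 17.18
tool_pos: [0.3835, 0.2793, 0.0255]
ee_rot: [[0.906, -0.423, 0.002], [-0.423, -0.906, 0.002], [0.001, -0.002, -1.0]]
force: [0.3, -0.1, 5.9]
finger_gap: 0.232
```

```bash
python3 snap.py w15;  python3 plan.py .6515 -.2193 .18 -25.0
```

```text
blue px [243 319] [318 385] rect [342.6 297.3] [37.1 37.6] 63.8
blue px [142 130] [420 326] rect [397.8 271.7] [125.2  91.2] 65.2
tcp [383.4 279.4  25.5] yaw -25.0 F [-1.  -0.7  4.7] gap 0.233 t 17.23 q1,q6 60.6 4.4
shift mm [ 453.9  338.3 -154.8] turn -0.0
```

View pics/w15.png

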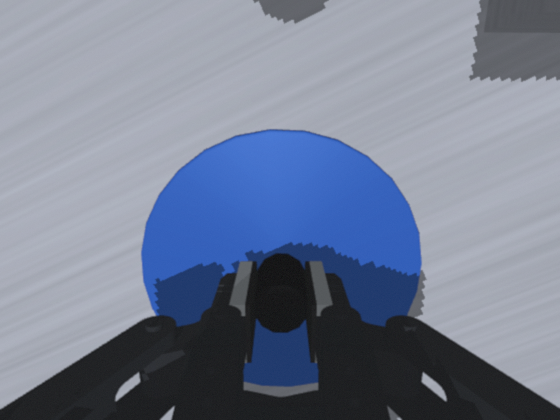

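The knob is gripped. I lift high and carry the lid over to the large pot.

Emit:
drive_tool(commands=[[[0,0,-30],0,0],[[0,0,-65],0,0],[[0,0,-100],0,0],[[0,0,-135],0,0],[[15,11,-155],0,0],[[40,30,-155],0,0],[[68,51,-155],0,0],[[96,72,-155],0,0],[[124,92,-155],0,0],[[152,113,-155],0,0]])

```text
clock: 18.07
tool_pos: [0.473, 0.1107, 0.1788]
ee_rot: [[0.906, -0.422, -0.0], [-0.422, -0.906, 0.001], [-0.001, -0.0, -1.0]]
force: [0.7, 1.8, -0.4]
finger_gap: 0.234
```

Emit:
drive_tool(commands=[[[28,21,0],0,0],[[56,42,0],0,0],[[84,63,0],0,0],[[112,84,0],0,0],[[140,105,0],0,0],[[168,125,0],0,0],[[196,146,0],0,0],[[224,167,0],0,0],[[252,188,0],0,0],[[275,205,0],0,0]])

```text
clock: 18.9
tool_pos: [0.6356, -0.1922, 0.1779]
ee_rot: [[0.906, -0.424, -0.001], [-0.424, -0.906, 0.0], [-0.001, 0.0, -1.0]]
force: [0.8, 1.0, -0.6]
finger_gap: 0.229
```

```bash
python3 plan.py .6515 -.2193 .155 -25.0
```

```text
tcp [ 635.6 -192.2  177.9] yaw -25.1 F [ 0.8  1.  -0.6] gap 0.229 t 18.9 q1,q6 0.4 64.6
shift mm [25.9 17.8 22.8] turn -0.1
```

Emit:
drive_tool(commands=[[[15,10,10],0,0],[[24,16,20],0,0],[[25,17,23],0,0],[[25,17,23],0,0],[[25,17,23],0,0]])

```text
clock: 19.32
tool_pos: [0.6503, -0.2151, 0.1557]
ee_rot: [[0.906, -0.422, -0.001], [-0.422, -0.906, 0.0], [-0.001, 0.0, -1.0]]
force: [0.2, -0.2, -0.7]
finger_gap: 0.23
```

```bash
python3 - <<'E'
from h import *
for n in("scene",): 
    i=imaging.grab_frame(n)
    cv2.imwrite(f"pics/{n}4.png",cv2.resize(i[170:340,80:320],None,fx=3,fy=3))
E
python3 snap.py w16;  python3 plan.py .6515 -.2193 .0775 -25.0
```

```text
blue px [243 319] [318 384] rect [ 518.2 -154.8] [68.8 69. ] 63.8
blue px [517 156] [559 329] rect [ 517.8 -387.2] [ 36.1 156. ] 77.3
blue px [142 130] [419 326] rect [ 620.4 -201.7] [231.6 169.1] 65.1
tcp [ 650.8 -215.   157.1] yaw -24.9 F [ 0.   0.4 -1. ] gap 0.233 t 19.42 q1,q6 -1.6 66.7
shift mm [ 2.4  3.6 79.6] turn 0.1
```

View pics/scene4.png

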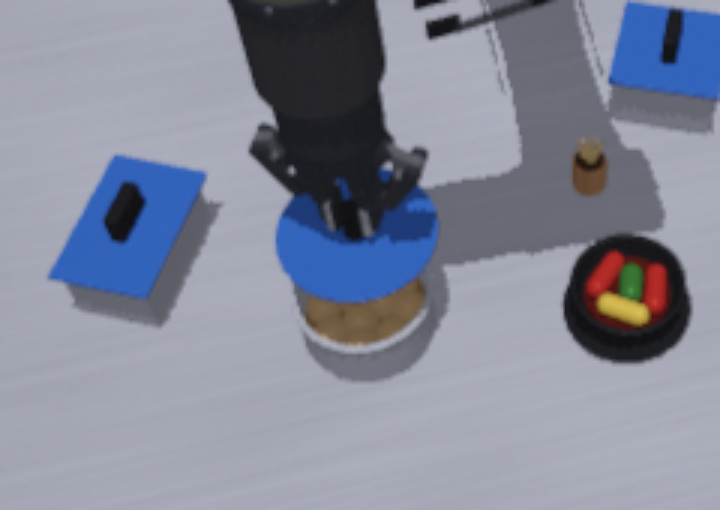

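View pics/w16.png

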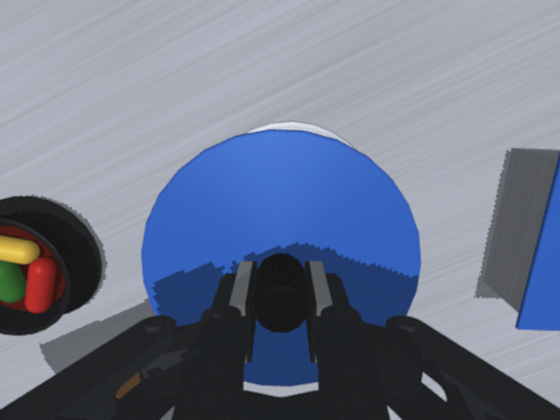

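The lid is over the large pot, and its far rim peeks out at (295,122). That is slightly right of centre, which agrees with the 3.6 mm correction computed. I lower it.

Emit:
drive_tool(commands=[[[2.5,3.5,15],0,0],[[2.5,3.5,35],0,0],[[2.5,3.5,52],0,0],[[2.5,3.5,62],0,0],[[2.5,3.5,69],0,0],[[2.5,3.5,74],0,0],[[2.5,3.5,78],0,0],[[2.5,3.5,81],0,0],[[2.5,3.5,82],0,0],[[2.5,3.5,82],0,0]])

```text
clock: 20.25
tool_pos: [0.652, -0.2202, 0.0776]
ee_rot: [[0.906, -0.422, 0.002], [-0.422, -0.906, -0.001], [0.003, -0.0, -1.0]]
force: [-5.6, 3.6, 7.8]
finger_gap: 0.231
```

```bash
python3 plan.py .6515 -.2193 .0775 -25.0
```

```text
tcp [ 652.  -220.2   77.6] yaw -25.0 F [-5.6  3.6  7.8] gap 0.231 t 20.25 q1,q6 -2.0 67.1
shift mm [-0.8 -0.6  0.1] turn 0.0
```

Emit:
drive_tool(commands=[[[0,0,0],0,35],[[0,0,0],0,50],[[0,0,0],0,50],[[0,0,-10],0,50],[[0,0,-40],0,50],[[0,0,-80],0,50],[[0,0,-85],0,50],[[0,0,-85],0,50]])

```text
clock: 20.92
tool_pos: [0.6533, -0.221, 0.165]
ee_rot: [[0.906, -0.423, 0.008], [-0.423, -0.906, -0.002], [0.008, -0.002, -1.0]]
force: [0.9, 0.6, 0.4]
finger_gap: 0.502
```

```bash
python3 snap.py w17; python3 - <<'E'
from h import *
c=np.load("pics/w17.npz");im=cv2.imread("pics/w17.png")
for b in blobs(blue(im),2000):
    h=cv2.convexHull(b)[:,0,:]
    for z in(.066,.076): print(z,cv2.minEnclosingCircle((plane(c,h,z)[:,:2]*1000).astype(np.float32)))
E
python3 plan.py .45 -.1 .25 -25
```

```text
blue px [504 154] [559 330] rect [ 519.  -391.9] [ 48.5 164.4] 76.9
blue px [189 123] [372 299] rect [ 636.8 -214.1] [151.3 150.9] 17.3
0.066 ((550.8801879882812, -382.44769287109375), 67.79129028320312)
0.076 ((557.829833984375, -377.0823669433594), 64.98640441894531)
0.066 ((650.666259765625, -220.35916137695312), 62.8786735534668)
0.076 ((653.4871826171875, -221.70016479492188), 60.27713394165039)
tcp [ 652.4 -220.5  161.9] yaw -25.0 F [-0.4  0.1 -2. ] gap 0.497 t 20.97 q1,q6 -2.1 67.1
shift mm [-234.   -23.7  -89. ] turn -0.0
```

View pics/w17.png

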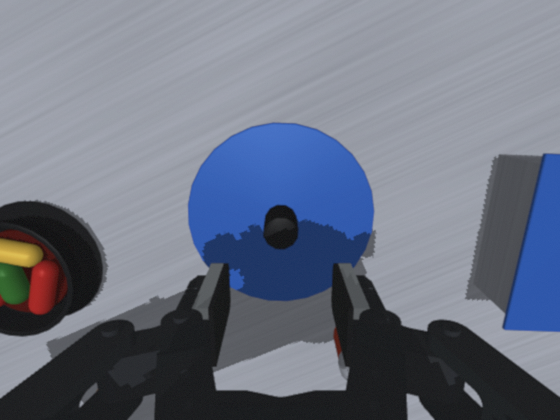

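The large lid is seated: radius 62.9 mm at z = 66 mm, identical to before, and centred at (650.7, -220.4). I retreat for a last look.

Emit:
drive_tool(commands=[[[-25,-3,-20],0,50],[[-60,-6,-45],0,50],[[-95,-10,-70],0,50],[[-130,-13,-89],0,50],[[-165,-17,-89],0,50],[[-200,-20,-89],0,50],[[-230,-24,-89],0,50],[[-234,-24,-89],0,50],[[-234,-24,-89],0,50]])

```text
clock: 21.72
tool_pos: [0.4486, -0.0989, 0.2485]
ee_rot: [[0.907, -0.421, 0.002], [-0.421, -0.907, 0.001], [0.001, -0.001, -1.0]]
force: [1.1, -0.1, -0.1]
finger_gap: 0.5
```

```bash
python3 - <<'E'
from h import *
for n in("scene","top"):
    i=imaging.grab_frame(n);c=imaging.get_calibration(n);cv2.imwrite(f"pics/{n}5.png",i)
    for b in blobs(blue(i)):
        r=cv2.minAreaRect((plane(c,cv2.convexHull(b)[:,0,:],.066)[:,:2]*1000).astype(np.float32));print(n,np.round(r[0],1),np.round(r[1],1),round(r[2],1))
i=cv2.imread("pics/scene5.png");cv2.imwrite("pics/scene5z.png",cv2.resize(i[130:300,80:440],None,fx=2.2,fy=2.2))
# pepper bowl: dark blob before/after
for n,w in(("top",(255,135,55,50)),("scene",(262,240,55,55))):
    x,y,W,H=w
    for k in("0","5"):
        v=cv2.imread(f"pics/{n}{k}.png")[y:y+H,x:x+W].max(2)<60;print(n,k,np.argwhere(v).mean(0).round(2),v.sum())
E
```

```text
scene [ 650.4 -220.7] [123.5 121.4] 75.9
scene [ 540.2 -403.3] [ 86.6 130.3] 62.7
scene [660.9 209.8] [85.5 87.5] 70.5
scene [461.7  99.1] [100.4 102.9] 65.4
top [506.5 103.8] [47.9 99. ] 9.5
top [ 540.1 -401.2] [ 86.9 130.8] 63.2
top [ 651.7 -217.7] [122.6 124.1] 1.6
top [660.2 210.8] [86.9 87.6] 47.4
top 0 [26.76 25.58] 705
top 5 [26.89 25.5 ] 656
scene 0 [31.26 26.47] 817
scene 5 [31.28 26.47] 814
```

View pics/scene5z.png

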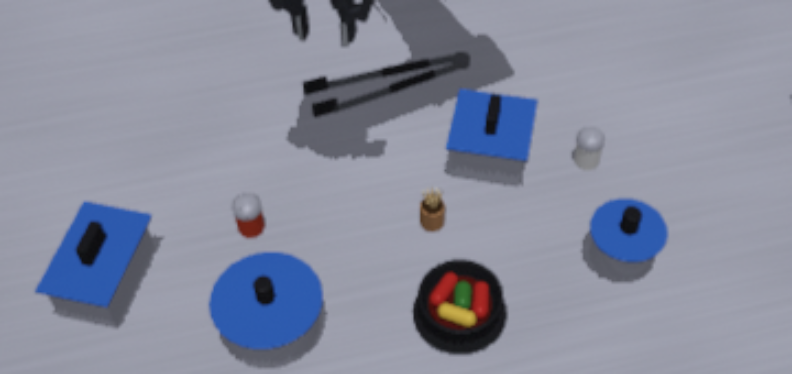

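The last picture shows all four lids flat on their containers, the bowl unmoved and the gripper clear.

```bash
python3 -c "
from rig import bot
print(bot.job_done())"
```

```text
the job is handed in; nothing more can be done
None
```

All four blue lids are on their matching containers, handles up. I handed the job in at about 22 s of the 120 s allowed.

- **Seating:** the square, small round and large round lids stopped within 0.1 mm of the height I expected. I used no such tolerance for the oblong lid, but it too made contact right at its seated height. From the wrist camera, each lid showed its true size on the flange plane at z = 66 mm, so they lie flat.
- **Position:** the lid centres match the containers I measured at the start to within about 3 mm, against 8 mm of play. The two round lids and the oblong lid were confirmed in both fixed views at the end. The square lid was partly hidden by the arm in the last top view, so it was confirmed only in the scene view and the earlier wrist view.
- **Containers and bowl:** the pepper bowl shows no shift in either fixed view. I did not measure the containers again after placing the lids. As the last lid landed, the wrist felt a sideways force of about 7 N, which went away on release.
- **Disagreement between views:** early on, the two fixed views differed by about 4 mm on the small pot's position. That was inside the lid's play, and the lid seated without trouble.

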